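# Hang the electrode holder on its stand

## Task

Pick up the electrode holder by its green grip, slip its keyhole over the brass-headed stud of the grey stand and press it towards the block, then slide it down behind the stud's head until it sits fully home and the sprung pin clicks into the plate's window; press down on it there with about 12 N for half a second to be sure that it is seated, and let go. Feel your way, since the stud block may be clamped several millimetres high or low: never load the stand with more than 20 N, and leave the glassware alone.

Things in the scene. Friction and masses are not known exactly. Their poses are not given: they have to be found in the camera images.
- stand: Fixed grey stand: base 150 x 150 x 14 mm, post 32 mm wide, top 145 mm above the table. Origin on the table, mount point at x = 20 mm; x points to its front, where the stud sticks out. A dark steel block is clamped on the post: 52 mm wide, flat upright front face from 15 mm above to 72 mm below the stud axis.
- mount (a point): Nominal stud position on the block's front face (true in x, y), 130 mm above the table; axes as stand. The real stud, block and pin lie up to 8 mm above or below it, fixed during the work: find by feel or sight. Stud along +x: neck 8 mm diameter, 7.5 mm long, then brass head 17 mm diameter, 5 mm thick, its end 12.5 mm off the face.
- pin (a joint): Copper spring pin, 10 mm diameter, round nose, 52 mm straight below the real stud axis, 4 mm proud of the block's face. Value: travel into the block, m: 0 = fully out, 0.004 = flush. About 2 N to start, 4.5 N to push flush. It snaps out into the plate's window when the holder is home.
- holder: Loose electrode holder, about 0.28 kg, standing upright. Origin: underside, middle of the plate's back face; z up, x to its front. Aluminium plate 70 wide (y), 120 high, x 0 to 5 mm. Red fork ledge at the bottom, 8 mm high, to x = 63 mm. Hung up: back face on the block, x along stand x. A 14 x 14 mm window for the pin is centred at z = 38 mm.
- hole (a point): Centre of the keyhole's wide hole (20 mm, eight-sided), on the plate's back face, holder x = 0, z = 66 mm; axes as holder. A slot 10 mm wide leads up from it to a closed end at z = 94 mm.
- slot_end (a point): Where the stud's axis lies in the slot once the holder is fully down, on the plate's back face, holder x = 0, z = 90 mm (24 mm above the hole's centre, so it slides down 24 mm); axes as holder.
- grip (a point): Middle of the green grip block on the plate's top edge, holder x = 9 mm, z = 142 mm; axes as holder. Block spans x 0 to 18 mm, 24 mm wide in y, z 120 to 164 mm; take it from above across its 24 mm width, with a firm grip (about 100 N) to stop it tilting in the fingers.
- beaker: Empty glass beaker, 68 mm diameter, 90 mm high; origin at the centre of its underside. Leave alone.
- amber_bottle: Amber glass bottle with black cap, 66 mm diameter, 140 mm high; origin at the centre of its underside. Leave alone.
- clear_bottle: Clear glass bottle with blue cap, 68 mm diameter, 130 mm high; origin at the centre of its underside. Leave alone.
There are look-alikes about, which are no part of the job. Of the things like the stand, leave any that is purple; of the rest the smaller one is meant.

How it is judged:
By the outcome, as a careful person would: the job done as asked, in the order asked, and still so for the second after the job is handed in, with the robot touching nothing.
It also fails if it takes over 72 s, if anything falls off the work surface, if the arm or the gripper's body presses on something with over 40 N, if the wrist force passes 120 N, or if a joint passes its speed limit or range.

## Robot

A 6-joint arm with a two-finger parallel gripper is mounted at the origin on the work surface. World frame = base frame: x ahead of the robot, y to its left, z up, the work surface at z = 0. Lengths are in mm, angles in rad, forces in N, time in s.
With the tool pointing down it reaches from about 350 to 775 mm from the base axis. Payload 7.3 kg.
Tool frame: the origin (TCP) lies at the very end of the fingers, on their centre line; the grasp point (between the pads) lies 19 mm behind it; z points along the fingers, y is the line along which they close (so a half turn about z gives the same grasp; the last joint's range is limited). The gripper opens to 92 mm and grips with 3 to 60 N. Pads are 19 mm wide; open, the fingers measure 130 mm over their backs; the gripper's body (75 mm by 190 mm) begins 47 mm behind the grasp point.
Start: joints at [1.13, 0.342, 1.524, -0, 1.275, -0.146], TCP at [152.523, 502.376, 226.741] pointing down, gripper open.
Joint ranges: [-2.53, 2.53], [-0.77, 2.02], [0.04, 2.7], [-1, 4.14], [0.28, 2.66], [-3.11, 3.11]. Speed limits (rad/s): [2.57, 2.57, 3.14, 3.14, 3.14, 3.14].

## Interface

Orientations are given as [roll, pitch, yaw] about the fixed x, y, z axes, in that order (R = Rz(yaw) Ry(pitch) Rx(roll)).
In Python, from plant import bot gives the robot as it stands.
- The arm moves only by the tool jog_arm, never from a script. Its argument "targets" is a list of rows, each an object with "xyz": the shift along the tool's x, y, z as a fraction of full scale, a list of three; "spin": the turn about the tool's z as a fraction of full scale. In form: [{"xyz": [x, y, z], "spin": spin}, ...]. A call has exactly 10 rows; each row shifts and turns the commanded pose from where the row before left it, along the tool's axes as they then stand; what a row does not reach is not made up. Full scale, the value 1, is 80 mm for a shift and 0.1 rad for a turn. A row lasts 1/8 s, in which the tool goes at most 62.5 mm and 10.7 degrees, less where a joint would pass 70% of its speed; a pose out of reach is approached as far as the arm can. A call with a number of a shift or a turn outside -1 to 1 is refused whole. A call with a gripper value outside its range is refused whole. "gripper" is the opening in per cent of the stroke, from 0 (shut) to 100 (fully open), set as the call begins (left out, the last holds). The fingers move at their own pace and stop on an object; the grip force is fixed at half the most. Time passes only in rows, so rows that do not move let the fingers close, or fill a call up. It gives the time, the measured TCP pose, the force, the opening and the grip force at its end, in the units of the state.
- bot.get_obs(): the state, without advancing time (a new reading comes with each control period).
- bot.capture(name): name is "scene" or "top"; returns the picture (480x640x3 uint8, blue, green, red); there is no depth.
- bot.get_calibration(name): a dict with "vfov" (degrees; the focal length in pixels is half the picture's height over the tangent of half this angle, whatever the lens; pixels are square), "cx", "cy" (the principal point, pixels), "eye" and "rotation" of the camera in the world. Camera axes: x right, y down, z forward; pixel columns grow to the right and rows downward; lengths in mm; the calibration is good to about 2 mm. A picture is of the moment at which its call begins. get_calibration takes no time and is no camera call.
- bot.close_job(): hands the job in; it is judged then, once.
The state is a dict: "time": time; "joint_positions": joint angles; "dq": joint speeds; "tau": joint torques, N m; "tool_pos": TCP position; "tcp_rot": TCP orientation; "contact_force": force on the tool from outside, world axes, zero at the start; "moment": the same for the moment, N m; "grip_width": finger opening in mm; "finger_force": force on a finger pad.
Only numpy, scipy, OpenCV 4.12 (cv2) and the standard library are available. Lean on these libraries where they do the work, as an engineer would, in place of code of your own. Each camera call takes 0.05 s, during which the arm holds its last target. There are 200 camera calls.

## Working session

There is one attempt and no reset: what is moved stays moved. The work goes in short steps, Python scripts to look and compute and a tool call to move; the robot and the scene stay as the last step left them, time stands still between calls to the robot, and variables do not carry over. Pictures are saved under pics/ and viewed, at most 10 in all, crops included, and the job is handed in when it is done.

Besides the shell and the picture viewer there is one more tool, called after ">>>" as name([rows], argument=value, ...), one row to a line, values as JSON. jog_arm: Moves the arm, as the interface text tells. Shift numbers are shares of 80 mm and turn numbers shares of 0.1 rad, none past 1 either way. Its arguments: {"type":"object","properties":{"targets":{"type":"array","items":{"type":"object","properties":{"xyz":{"type":"array","items":{"type":"number"}},"spin":{"type":"number"}}}},"gripper":{"type":"number"}},"required":["targets"]}

```bash
mkdir -p pics
python3 - <<'E'
from plant import bot
import cv2
for n in("scene","top"):
    im=bot.capture(n); cv2.imwrite(f"pics/{n}0.png",im); print(n,bot.get_calibration(n))
print(bot.get_obs())
E
```

```text
scene {'vfov': 52.461098907167006, 'cx': 320.7220381922596, 'cy': 248.39246203022012, 'eye': array([ 935.56590572, -490.61242611, 1114.2204658 ]), 'rotation': array([-2.57904128,  0.01207316,  0.63121691])}
top {'vfov': 43.63549369560038, 'cx': 328.60323394544884, 'cy': 245.38259342220454, 'eye': array([ 472.62567922,  -15.94330319, 1598.88136533]), 'rotation': array([-3.1139267 ,  0.00581335, -1.57859127])}
{'time': 0.1, 'joint_positions': array([ 1.12999438e+00,  3.42639316e-01,  1.52492189e+00,  2.74048382e-07,
        1.27541906e+00, -1.46045583e-01]), 'dq': array([ 0.00029263, -0.00084954, -0.00260305, -0.00166914, -0.00114706,
       -0.00019291]), 'tau': array([ 7.29347812e-04, -4.32004237e+01, -2.44698608e+01,  7.19218492e-02,
        5.24115062e-02, -2.19180288e-05]), 'tool_pos': array([152.35813561, 502.0199124 , 226.12145905]), 'tcp_rot': array([-3.14021986e+00, -2.02192896e-04,  2.84683607e+00]), 'contact_force': array([ 0.61190368, -0.01272182, -0.31389406]), 'moment': array([-0.00304499, -0.01963307, -0.0255984 ]), 'finger_force': 0.0, 'grip_width': 91.95706589516526}
```

View pics/scene0.png

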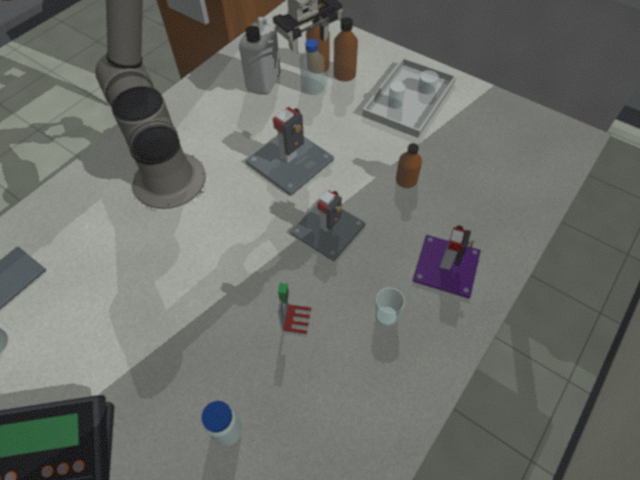

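View pics/top0.png

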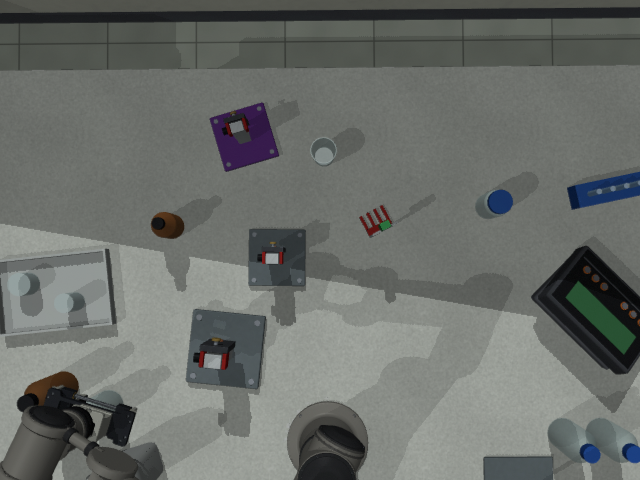

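```bash
cat > h.py <<'E'
import numpy as np, cv2
from scipy.spatial.transform import Rotation as R
from plant import bot
def cam(n):
    c=bot.get_calibration(n); f=240/np.tan(np.radians(c['vfov'])/2)
    return f,c['cx'],c['cy'],np.array(c['eye']),R.from_euler('xyz',c['rotation']).as_matrix()
def ray(n,u,v):
    f,cx,cy,e,M=cam(n); d=M@np.array([(u-cx)/f,(v-cy)/f,1]); return e,d/np.linalg.norm(d)
def onz(n,u,v,z):
    e,d=ray(n,u,v); return e+d*(z-e[2])/d[2]
def proj(n,p):
    f,cx,cy,e,M=cam(n); q=M.T@(np.array(p)-e); return np.array([cx+f*q[0]/q[2],cy+f*q[1]/q[2]])
def tri(a,b):
    (e1,d1),(e2,d2)=ray('top',*a),ray('scene',*b)
    s=np.linalg.lstsq(np.c_[d1,-d2],e2-e1,rcond=None)[0]; p,q=e1+s[0]*d1,e2+s[1]*d2
    return (p+q)/2,np.linalg.norm(p-q)
def cen(im,box,lo,hi):
    x0,y0,x1,y1=box; m=cv2.inRange(cv2.cvtColor(im[y0:y1,x0:x1],cv2.COLOR_BGR2HSV),lo,hi)
    k=cv2.moments(m,True); return (k['m10']/k['m00']+x0,k['m01']/k['m00']+y0),m
E
python3 - <<'E'
from h import *
t=cv2.imread('pics/top0.png'); s=cv2.imread('pics/scene0.png')
def tile(im,x,y): return cv2.resize(im[y:y+60,x:x+80],(400,300),interpolation=cv2.INTER_CUBIC)
cv2.imwrite('pics/c1.png',np.vstack([np.hstack([tile(t,238,226),tile(t,336,190)]),np.hstack([tile(s,290,185),tile(s,258,277)])]))
g=(45,120,60),(80,255,255); r1=(0,140,60),(8,255,255)
gt,_=cen(t,(340,190,410,250),*g); gs,_=cen(s,(260,270,320,340),*g); print('green',gt,gs,tri(gt,gs))
rt,_=cen(t,(340,190,410,250),*r1); rs,_=cen(s,(260,270,330,345),*r1); print('red',rt,rs,onz('top',*rt,8),onz('scene',*rs,8))
br=(15,100,60),(32,255,255)
for n,im,b in(('top',t,(250,230,300,280)),('scene',s,(300,185,360,240))):
    c,m=cen(im,b,*br); print('brass',c,m.sum()/255)
E
```

```text
green (384.94029850746267, 224.7910447761194) (282.7432432432432, 288.68918918918916) (array([ 561.96766432, -143.53328234,  153.37963977]), np.float64(1.8402210010068512))
red (373.93150684931504, 221.40639269406392) (293.55506607929516, 318.17180616740086) [ 579.47874912 -127.94749527    8.        ] [ 578.76321235 -138.58798165    8.        ]
brass (272.5, 242.5) 12.0
brass (338.6, 208.53333333333333) 15.0
```

View pics/c1.png

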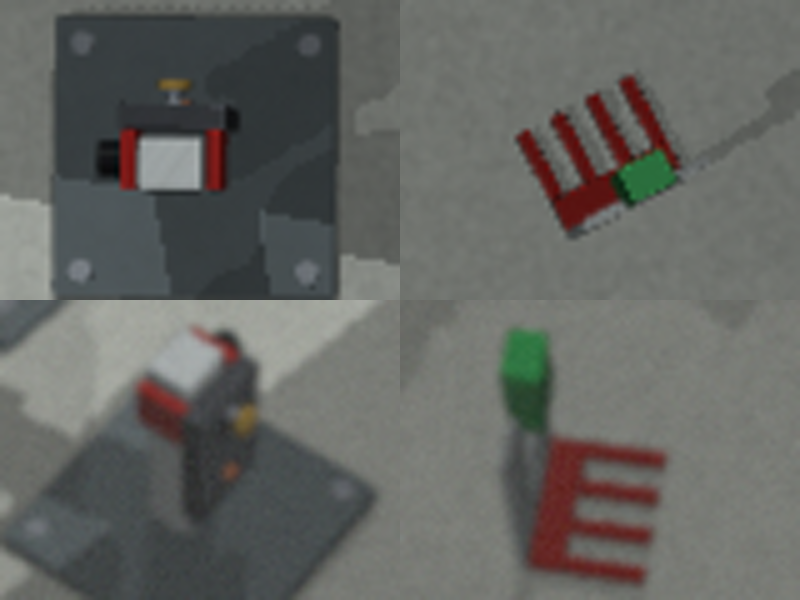

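Run:
```python
from h import *
t=cv2.imread('pics/top0.png'); s=cv2.imread('pics/scene0.png')
def rect(n,im,b,lo,hi,z):
    _,m=cen(im,b,lo,hi); ys,xs=np.nonzero(m)
    P=np.array([onz(n,x+b[0],y+b[1],z)[:2] for x,y in zip(xs,ys)],np.float32)
    r=cv2.minAreaRect(P); print(n,z,r); return r
r1=(0,140,60),(8,255,255); g=(45,120,60),(80,255,255)
rect('top',t,(340,190,410,250),*r1,8); rect('scene',s,(260,300,330,345),*r1,8)
rect('top',t,(340,190,410,250),*g,164)
# stand base
for n,im,b,seed in(('top',t,(238,220,318,300),(300,235)),('scene',s,(285,190,370,262),(0,0))):
    hsv=cv2.cvtColor(im,cv2.COLOR_BGR2HSV)
    print(n,[tuple(hsv[y,x]) for x,y in([(255,250),(298,240),(290,280),(244,250)] if n=='top' else [(305,230),(345,240),(335,250),(300,245)])])
# tile-read points
T=lambda X,Y:(238+X/5-.4,226+Y/5-.4); S=lambda X,Y:(290+X/5-.4,185+(Y-300)/5-.4)
for a in[(57,17),(338,17),(338,298),(53,298)]: print('base',onz('top',*T(*a),14))
for a in[(81,43),(309,45),(307,271),(79,270)]: print('bolt',onz('top',*T(*a),14))
print('head',tri(T(174,85),S(247,418)))
print('head@130',onz('top',*T(174,85),130), 'pin ray z', [onz('scene',*S(232,470),z) for z in(70,78,86)])
```

```text
top 8 ((583.1943359375, -131.55130004882812), (54.711666107177734, 68.2860107421875), 27.86385154724121)
scene 8 ((585.7478637695312, -134.37413024902344), (52.38655090332031, 65.79620361328125), 27.809917449951172)
top 164 ((560.6466674804688, -143.1450958251953), (16.070465087890625, 21.47041130065918), 26.112621307373047)
top [(np.uint8(101), np.uint8(32), np.uint8(64)), (np.uint8(98), np.uint8(36), np.uint8(56)), (np.uint8(98), np.uint8(36), np.uint8(57)), (np.uint8(48), np.uint8(11), np.uint8(115))]
scene [(np.uint8(90), np.uint8(17), np.uint8(90)), (np.uint8(100), np.uint8(20), np.uint8(76)), (np.uint8(75), np.uint8(8), np.uint8(64)), (np.uint8(36), np.uint8(12), np.uint8(108))]
base [561.64167178 203.43638239  14.        ]
base [560.43340194  54.54469764  14.        ]
base [411.87379869  55.54226095  14.        ]
base [413.01404374 206.16378556  14.        ]
bolt [547.75316668 190.77314419  14.        ]
bolt [545.71947746  69.99888892  14.        ]
bolt [426.23963404  71.82603755  14.        ]
bolt [427.68621511 192.35210927  14.        ]
head (array([522.27296964, 131.54645476, 121.51424748]), np.float64(1.9100790176456122))
head@130 [521.26435058 130.07838779 130.        ] pin ray z [array([514.74177426, 131.9441134 ,  70.        ]), array([517.96579942, 127.17457241,  78.        ]), array([521.18982458, 122.40503142,  86.        ])]
```

>>> jog_arm([
  {"xyz":[0,0,-0.6],"spin":0},
  {"xyz":[0,0,-0.6],"spin":0},
  {"xyz":[0,0,0],"spin":1},
  {"xyz":[0,0,0],"spin":1},
  {"xyz":[0,0,0],"spin":1},
  {"xyz":[0,0,0],"spin":1},
  {"xyz":[0,0,0],"spin":1},
  {"xyz":[0,0,0],"spin":1},
  {"xyz":[0,0,0],"spin":1},
  {"xyz":[0,0,0],"spin":1},
], gripper=100)

```text
time: 1.35
tool_pos: [152.4, 502.2, 322.3]
tcp_rot: [-3.141, 0.001, 2.044]
contact_force: [0.8, -0.2, 0.3]
grip_width: 91.5
finger_force: 0.0
```

>>> jog_arm([
  {"xyz":[0,0,0],"spin":1},
  {"xyz":[0,0,0],"spin":1},
  {"xyz":[0,0,0],"spin":1},
  {"xyz":[0,0,0],"spin":1},
  {"xyz":[0,0,0],"spin":1},
  {"xyz":[0,0,0],"spin":1},
  {"xyz":[0,0,0],"spin":1},
  {"xyz":[0,0,0],"spin":1},
  {"xyz":[0,0,0],"spin":1},
  {"xyz":[0,0,0],"spin":1},
])

```text
time: 2.6
tool_pos: [152.4, 502.2, 322.3]
tcp_rot: [3.142, 0.001, 1.043]
contact_force: [0.9, -0.2, 0.0]
grip_width: 92.1
finger_force: 0.0
```

>>> jog_arm([
  {"xyz":[0,0,0],"spin":1},
  {"xyz":[0,0,0],"spin":1},
  {"xyz":[0,0,0],"spin":1},
  {"xyz":[0,0,0],"spin":1},
  {"xyz":[0,0,0],"spin":1},
  {"xyz":[0,0,0],"spin":0.6},
  {"xyz":[0.05,0.6,0],"spin":0},
  {"xyz":[0.05,0.6,0],"spin":0},
  {"xyz":[0.05,0.6,0],"spin":0},
  {"xyz":[0.05,0.6,0],"spin":0},
])

```text
time: 3.85
tool_pos: [256.9, 338.7, 322.5]
tcp_rot: [3.141, 0.0, 0.487]
contact_force: [-0.3, 0.0, 0.2]
grip_width: 91.7
finger_force: 0.0
```

>>> jog_arm([
  {"xyz":[0.06,0.7,0],"spin":0},
  {"xyz":[0.06,0.7,0],"spin":0},
  {"xyz":[0.06,0.7,0],"spin":0},
  {"xyz":[0.06,0.7,0],"spin":0},
  {"xyz":[0.06,0.7,0],"spin":0},
  {"xyz":[0.06,0.7,0],"spin":0},
  {"xyz":[0.06,0.7,0],"spin":0},
  {"xyz":[0.06,0.7,0],"spin":0},
  {"xyz":[0.06,0.7,0],"spin":0},
  {"xyz":[0,0,0],"spin":0},
])

```text
time: 5.1
tool_pos: [531.3, -88.1, 320.9]
tcp_rot: [-3.14, 0.002, 0.483]
contact_force: [-1.0, 0.6, 0.6]
grip_width: 91.8
finger_force: 0.0
```

>>> jog_arm([
  {"xyz":[0.01,0.4,0],"spin":0},
  {"xyz":[0,0.4,0],"spin":0},
  {"xyz":[0,0,0.5],"spin":0},
  {"xyz":[0,0,0.5],"spin":0},
  {"xyz":[0,0,0.5],"spin":0},
  {"xyz":[0,0,0.4],"spin":0},
  {"xyz":[0,0,0],"spin":0},
  {"xyz":[0,0,0],"spin":0},
  {"xyz":[0,0,0],"spin":0},
  {"xyz":[0,0,0],"spin":0},
])

```text
time: 6.35
tool_pos: [561.5, -141.4, 171.9]
tcp_rot: [3.14, -0.001, 0.487]
contact_force: [-0.3, -0.1, 0.3]
grip_width: 92.1
finger_force: 0.0
```

Run:
```python
from h import *
t=bot.capture('top'); s=bot.capture('scene')
def tile(im,x,y): return cv2.resize(im[y:y+60,x:x+80],(400,300),interpolation=cv2.INTER_CUBIC)
cv2.imwrite('pics/c2.png',np.hstack([tile(t,336,190),tile(s,248,267)]))
o=bot.get_obs(); print(o['tool_pos'],o['tcp_rot'],o['contact_force'])
M=R.from_euler('xyz',o['tcp_rot']).as_matrix()
print('target px',proj('scene',[562,-144,142]), proj('scene',o['tool_pos']))
```

```text
[ 561.28265811 -141.34563456  171.35847067] [ 3.14082600e+00 -7.67315961e-04  4.86767002e-01] [-0.04195857 -0.61738418 -0.53927759]
target px [282.61219246 291.25740463] [282.06248248 284.05687244]
```

View pics/c2.png

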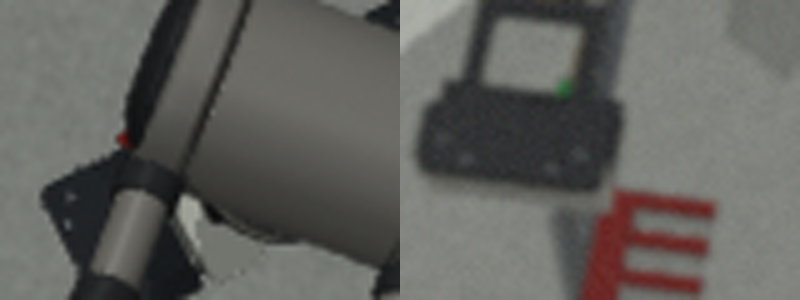

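>>> jog_arm([
  {"xyz":[0,0.02,0.2],"spin":0},
  {"xyz":[0,0,0.2],"spin":0},
  {"xyz":[0,0,0.1],"spin":0},
  {"xyz":[0,0,0.08],"spin":0},
  {"xyz":[0,0,0],"spin":0},
  {"xyz":[0,0,0],"spin":0},
  {"xyz":[0,0,0],"spin":0},
  {"xyz":[0,0,0],"spin":0},
  {"xyz":[0,0,0],"spin":0},
  {"xyz":[0,0,0],"spin":0},
])

```text
time: 7.7
tool_pos: [561.9, -142.7, 124.4]
tcp_rot: [3.141, -0.0, 0.487]
contact_force: [0.5, 1.0, 0.2]
grip_width: 91.7
finger_force: 0.0
```

>>> jog_arm([
  {"xyz":[0,0,0],"spin":0},
  {"xyz":[0,0,0],"spin":0},
  {"xyz":[0,0,0],"spin":0},
  {"xyz":[0,0,0],"spin":0},
  {"xyz":[0,0,0],"spin":0},
  {"xyz":[0,0,0],"spin":0},
  {"xyz":[0,0,0],"spin":0},
  {"xyz":[0,0,0],"spin":0},
  {"xyz":[0,0,0],"spin":0},
  {"xyz":[0,0,0],"spin":0},
], gripper=0)

```text
time: 8.95
tool_pos: [561.8, -142.6, 124.2]
tcp_rot: [-3.141, 0.0, 0.487]
contact_force: [0.4, -0.1, -1.7]
grip_width: 23.9
finger_force: 30.0
```

>>> jog_arm([
  {"xyz":[0,0,-0.1],"spin":0},
  {"xyz":[0,0,-0.3],"spin":0},
  {"xyz":[0,0,-0.5],"spin":0},
  {"xyz":[0,0,-0.5],"spin":0},
  {"xyz":[0,0,-0.5],"spin":0},
  {"xyz":[0,0,-0.1],"spin":0.3},
  {"xyz":[0,0,0],"spin":0.7},
  {"xyz":[0,0,0],"spin":1},
  {"xyz":[0,0,0],"spin":1},
  {"xyz":[0,0,0],"spin":1},
])

```text
time: 10.2
tool_pos: [561.2, -142.4, 282.4]
tcp_rot: [-3.14, 0.003, 0.082]
contact_force: [0.4, -0.8, -2.9]
grip_width: 23.8
finger_force: 30.0
```

>>> jog_arm([
  {"xyz":[0,0,0],"spin":0.7},
  {"xyz":[0,0,0],"spin":0.32},
  {"xyz":[0,-0.3,0],"spin":0},
  {"xyz":[0,-0.6,0],"spin":0},
  {"xyz":[0,-0.7,0],"spin":0},
  {"xyz":[0,-0.7,0],"spin":0},
  {"xyz":[0,-0.6,0],"spin":0},
  {"xyz":[0,-0.4,0],"spin":0},
  {"xyz":[0,-0.12,0],"spin":0},
  {"xyz":[0,0,0],"spin":0},
])

```text
time: 11.45
tool_pos: [565.8, 130.8, 283.7]
tcp_rot: [3.141, 0.001, -0.015]
contact_force: [-0.5, -0.9, -1.8]
grip_width: 24.0
finger_force: 30.0
```

Run:
```python
from h import *
t=bot.capture('top'); s=bot.capture('scene')
def tile(im,x,y,w=100,h=75): return cv2.resize(im[y:y+h,x:x+w],(400,300),interpolation=cv2.INTER_CUBIC)
cv2.imwrite('pics/c3.png',np.hstack([tile(t,235,215),tile(s,300,150)]))
o=bot.get_obs(); print(o['tool_pos'],o['tcp_rot'],o['contact_force'],o['moment'])
```

```text
[566.03023221 129.73433439 284.01702588] [ 3.14107372e+00  4.72110943e-04 -1.63135658e-02] [ 0.29975515  0.40855759 -1.63247961] [-0.07582843  0.13059958 -0.03274692]
```

View pics/c3.png

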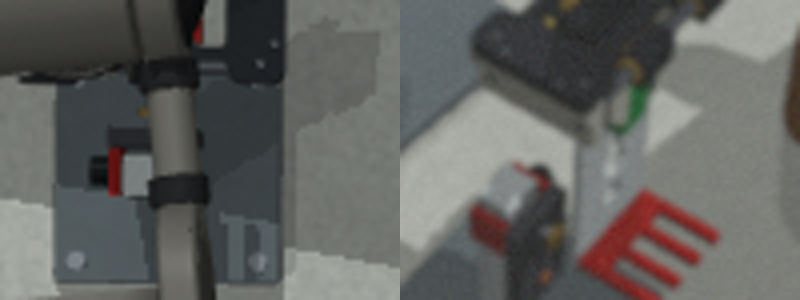

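>>> jog_arm([
  {"xyz":[-0.25,0,0],"spin":0},
  {"xyz":[-0.26,0,0],"spin":0},
  {"xyz":[0,0,0.1],"spin":0},
  {"xyz":[0,0,0.1],"spin":0},
  {"xyz":[0,0,0.03],"spin":0},
  {"xyz":[0,0,0.02],"spin":0},
  {"xyz":[0,0,0.01],"spin":0},
  {"xyz":[0,0,0.01],"spin":0},
  {"xyz":[0,0,0],"spin":0},
  {"xyz":[0,0,0],"spin":0},
])

```text
time: 12.8
tool_pos: [525.2, 131.5, 262.8]
tcp_rot: [-3.141, -0.0, -0.015]
contact_force: [-0.6, -0.1, -3.2]
grip_width: 23.9
finger_force: 30.0
```

>>> jog_arm([
  {"xyz":[0,0,0.01],"spin":0},
  {"xyz":[0,0,0.01],"spin":0},
  {"xyz":[0,0,0.01],"spin":0},
  {"xyz":[0,0,0.01],"spin":0},
  {"xyz":[0,0,0.01],"spin":0},
  {"xyz":[0,0,0],"spin":0},
  {"xyz":[0,0,0],"spin":0},
  {"xyz":[0,0,0],"spin":0},
  {"xyz":[0,0,0],"spin":0},
  {"xyz":[0,0,0],"spin":0},
])

```text
time: 14.05
tool_pos: [525.2, 131.5, 258.7]
tcp_rot: [-3.141, -0.0, -0.015]
contact_force: [-0.6, -0.2, -1.6]
grip_width: 23.8
finger_force: 30.0
```

>>> jog_arm([
  {"xyz":[0,0,0.01],"spin":0},
  {"xyz":[0,0,0.01],"spin":0},
  {"xyz":[0,0,0.01],"spin":0},
  {"xyz":[0,0,0],"spin":0},
  {"xyz":[0,0,0],"spin":0},
  {"xyz":[0,0,0],"spin":0},
  {"xyz":[0,0,0],"spin":0},
  {"xyz":[0,0,0],"spin":0},
  {"xyz":[0,0,0],"spin":0},
  {"xyz":[0,0,0],"spin":0},
])

```text
time: 15.3
tool_pos: [525.2, 131.5, 256.3]
tcp_rot: [-3.142, -0.0, -0.015]
contact_force: [0.0, -0.7, -2.9]
grip_width: 23.8
finger_force: 30.0
```

>>> jog_arm([
  {"xyz":[0,0,0.01],"spin":0},
  {"xyz":[0,0,0.01],"spin":0},
  {"xyz":[0,0,0],"spin":0},
  {"xyz":[0,0,0],"spin":0},
  {"xyz":[0,0,0],"spin":0},
  {"xyz":[0,0,0],"spin":0},
  {"xyz":[0,0,0],"spin":0},
  {"xyz":[0,0,0],"spin":0},
  {"xyz":[0,0,0],"spin":0},
  {"xyz":[0,0,0],"spin":0},
])

```text
time: 16.55
tool_pos: [525.3, 131.5, 254.9]
tcp_rot: [-3.141, -0.0, -0.015]
contact_force: [-0.7, -0.3, 4.0]
grip_width: 23.7
finger_force: 30.0
```

>>> jog_arm([
  {"xyz":[0,0,-0.04],"spin":0},
  {"xyz":[0,0.3,0],"spin":0},
  {"xyz":[0,0.3,0],"spin":0},
  {"xyz":[0,0,0.09],"spin":0},
  {"xyz":[0,0,0.1],"spin":0},
  {"xyz":[0,-0.01,0],"spin":0},
  {"xyz":[0,-0.01,0],"spin":0},
  {"xyz":[0,0,0],"spin":0},
  {"xyz":[0,0,0],"spin":0},
  {"xyz":[0,0,0],"spin":0},
])

```text
time: 17.8
tool_pos: [524.5, 85.1, 242.8]
tcp_rot: [-3.142, -0.0, -0.015]
contact_force: [-0.7, 0.1, -2.5]
grip_width: 23.9
finger_force: 30.0
```

>>> jog_arm([
  {"xyz":[0,-0.01,0],"spin":0},
  {"xyz":[0,-0.01,0],"spin":0},
  {"xyz":[0,0,0],"spin":0},
  {"xyz":[0,0,0],"spin":0},
  {"xyz":[0,0,0],"spin":0},
  {"xyz":[0,0,0],"spin":0},
  {"xyz":[0,0,0],"spin":0},
  {"xyz":[0,0,0],"spin":0},
  {"xyz":[0,0,0],"spin":0},
  {"xyz":[0,0,0],"spin":0},
])

```text
time: 19.05
tool_pos: [524.5, 86.7, 242.7]
tcp_rot: [-3.141, -0.0, -0.015]
contact_force: [1.0, 0.1, -2.2]
grip_width: 24.2
finger_force: 30.0
```

>>> jog_arm([
  {"xyz":[0,-0.01,0],"spin":0},
  {"xyz":[0,0,0],"spin":0},
  {"xyz":[0,0,0],"spin":0},
  {"xyz":[0,0,0],"spin":0},
  {"xyz":[0,-0.01,0],"spin":0},
  {"xyz":[0,0,0],"spin":0},
  {"xyz":[0,0,0],"spin":0},
  {"xyz":[0,0,0],"spin":0},
  {"xyz":[0,0,0],"spin":0},
  {"xyz":[0,0,0],"spin":0},
])

```text
time: 20.3
tool_pos: [524.6, 87.6, 242.8]
tcp_rot: [3.14, -0.0, -0.015]
contact_force: [-0.5, -5.0, -1.7]
grip_width: 24.0
finger_force: 30.0
```

>>> jog_arm([
  {"xyz":[0,0.03,0],"spin":0},
  {"xyz":[0.3,0,0],"spin":0},
  {"xyz":[0,-0.264,0],"spin":0},
  {"xyz":[0,-0.3,0.2],"spin":0},
  {"xyz":[0,0,0.3],"spin":0},
  {"xyz":[0,0,0.277],"spin":0},
  {"xyz":[-0.1,0,0],"spin":0},
  {"xyz":[0,0,0],"spin":0},
  {"xyz":[0,0,0],"spin":0},
  {"xyz":[0,0,0],"spin":0},
])

```text
time: 21.55
tool_pos: [541.6, 130.9, 181.4]
tcp_rot: [-3.141, -0.002, -0.015]
contact_force: [-0.6, -0.8, -2.4]
grip_width: 23.8
finger_force: 30.0
```

>>> jog_arm([
  {"xyz":[-0.02,0,0],"spin":0},
  {"xyz":[-0.02,0,0],"spin":0},
  {"xyz":[-0.02,0,0],"spin":0},
  {"xyz":[-0.02,0,0],"spin":0},
  {"xyz":[-0.02,0,0],"spin":0},
  {"xyz":[-0.02,0,0],"spin":0},
  {"xyz":[0,0,0],"spin":0},
  {"xyz":[0,0,0],"spin":0},
  {"xyz":[0,0,0],"spin":0},
  {"xyz":[0,0,0],"spin":0},
])

```text
time: 22.8
tool_pos: [531.6, 130.9, 180.5]
tcp_rot: [-3.142, -0.0, -0.015]
contact_force: [0.0, 0.4, -2.3]
grip_width: 23.7
finger_force: 30.0
```

>>> jog_arm([
  {"xyz":[-0.0125,0,0],"spin":0},
  {"xyz":[-0.0125,0,0],"spin":0},
  {"xyz":[-0.0125,0,0],"spin":0},
  {"xyz":[-0.0125,0,0],"spin":0},
  {"xyz":[0,0,0],"spin":0},
  {"xyz":[0,0,0],"spin":0},
  {"xyz":[0,0,0],"spin":0},
  {"xyz":[0,0,0],"spin":0},
  {"xyz":[0,0,0],"spin":0},
  {"xyz":[0,0,0],"spin":0},
])

```text
time: 24.05
tool_pos: [527.6, 131.0, 180.5]
tcp_rot: [-3.142, -0.0, -0.015]
contact_force: [-0.5, -0.6, -2.2]
grip_width: 23.8
finger_force: 30.0
```

>>> jog_arm([
  {"xyz":[-0.0125,0,0],"spin":0},
  {"xyz":[-0.0125,0,0],"spin":0},
  {"xyz":[-0.0125,0,0],"spin":0},
  {"xyz":[0,0,0],"spin":0},
  {"xyz":[0,0,0],"spin":0},
  {"xyz":[0,0,0],"spin":0},
  {"xyz":[0,0,0],"spin":0},
  {"xyz":[0,0,0],"spin":0},
  {"xyz":[0,0,0],"spin":0},
  {"xyz":[0,0,0],"spin":0},
])

```text
time: 25.3
tool_pos: [524.7, 131.0, 180.7]
tcp_rot: [-3.141, -0.0, -0.015]
contact_force: [3.0, -0.2, -1.3]
grip_width: 23.9
finger_force: 30.0
```

>>> jog_arm([
  {"xyz":[-0.0125,0,0],"spin":0},
  {"xyz":[-0.0125,0,0],"spin":0},
  {"xyz":[0,0,0],"spin":0},
  {"xyz":[0,0,0],"spin":0},
  {"xyz":[0,0,0],"spin":0},
  {"xyz":[0,0,0],"spin":0},
  {"xyz":[0,0,0],"spin":0},
  {"xyz":[0,0,0],"spin":0},
  {"xyz":[0,0,0],"spin":0},
  {"xyz":[0,0,0],"spin":0},
])

```text
time: 26.55
tool_pos: [522.6, 131.1, 180.6]
tcp_rot: [-3.141, -0.0, -0.015]
contact_force: [3.4, -0.4, -2.1]
grip_width: 23.9
finger_force: 30.0
```

Run:
```python
from h import *
s=bot.capture('scene')
cv2.imwrite('pics/c4.png',cv2.resize(s[160:250,290:390],(667,600),interpolation=cv2.INTER_CUBIC))
o=bot.get_obs(); print(o['tool_pos'],o['contact_force'],o['moment'])
```

```text
[522.60066778 131.06802018 180.60524906] [ 3.4530913  -0.788747   -1.68977344] [-0.15325431 -0.88886079  0.02556948]
```

View pics/c4.png

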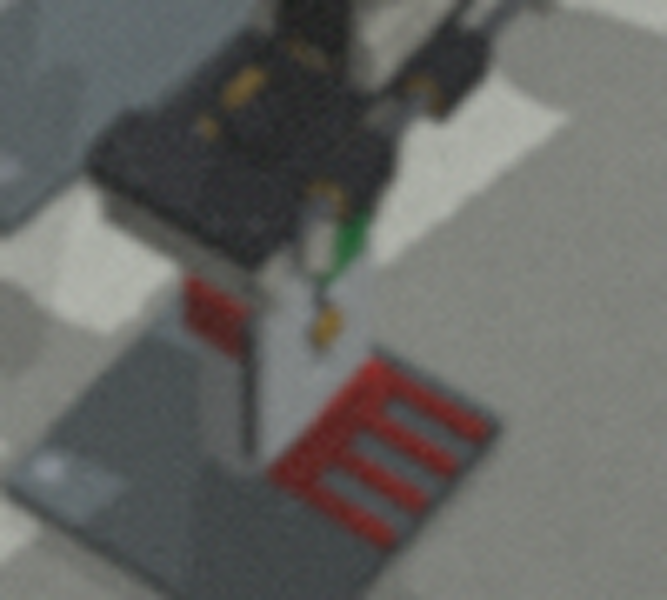

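>>> jog_arm([
  {"xyz":[-0.01,0,0],"spin":0},
  {"xyz":[0,0,0],"spin":0},
  {"xyz":[-0.01,0,0],"spin":0},
  {"xyz":[0,0,0],"spin":0},
  {"xyz":[0,0,0],"spin":0},
  {"xyz":[0,0,0],"spin":0},
  {"xyz":[0,0,0],"spin":0},
  {"xyz":[0,0,0],"spin":0},
  {"xyz":[0,0,0],"spin":0},
  {"xyz":[0,0,0],"spin":0},
])

```text
time: 27.85
tool_pos: [521.0, 131.1, 180.6]
tcp_rot: [-3.142, -0.0, -0.015]
contact_force: [4.5, -0.3, -0.7]
grip_width: 23.7
finger_force: 30.0
```

>>> jog_arm([
  {"xyz":[-0.01,0,0],"spin":0},
  {"xyz":[0,0,0],"spin":0},
  {"xyz":[0,0,0],"spin":0},
  {"xyz":[0,0,0],"spin":0},
  {"xyz":[0,0,0],"spin":0},
  {"xyz":[0,0,0],"spin":0},
  {"xyz":[0,0,0],"spin":0},
  {"xyz":[0,0,0],"spin":0},
  {"xyz":[0,0,0],"spin":0},
  {"xyz":[0,0,0],"spin":0},
])

```text
time: 29.1
tool_pos: [520.2, 131.1, 180.5]
tcp_rot: [-3.141, -0.0, -0.015]
contact_force: [5.2, -0.8, -0.1]
grip_width: 23.9
finger_force: 30.0
```

>>> jog_arm([
  {"xyz":[0,0,0.0125],"spin":0},
  {"xyz":[0,0,0.0125],"spin":0},
  {"xyz":[0,0,0.005],"spin":0},
  {"xyz":[0,0,0],"spin":0},
  {"xyz":[0,0,0],"spin":0},
  {"xyz":[0,0,0],"spin":0},
  {"xyz":[0,0,0],"spin":0},
  {"xyz":[0,0,0],"spin":0},
  {"xyz":[0,0,0],"spin":0},
  {"xyz":[0,0,0],"spin":0},
])

```text
time: 30.35
tool_pos: [520.3, 131.2, 178.1]
tcp_rot: [-3.141, -0.0, -0.015]
contact_force: [5.6, 0.3, 0.6]
grip_width: 23.9
finger_force: 30.0
```

>>> jog_arm([
  {"xyz":[0,0,0.0125],"spin":0},
  {"xyz":[0,0,0.0125],"spin":0},
  {"xyz":[0,0,0.0125],"spin":0},
  {"xyz":[0,0,0],"spin":0},
  {"xyz":[0,0,0],"spin":0},
  {"xyz":[0,0,0],"spin":0},
  {"xyz":[0,0,0],"spin":0},
  {"xyz":[0,0,0],"spin":0},
  {"xyz":[0,0,0],"spin":0},
  {"xyz":[0,0,0],"spin":0},
])

```text
time: 31.6
tool_pos: [520.4, 131.2, 175.0]
tcp_rot: [-3.141, -0.0, -0.015]
contact_force: [5.8, 0.6, -0.2]
grip_width: 23.9
finger_force: 30.0
```

>>> jog_arm([
  {"xyz":[0,0,0.0125],"spin":0},
  {"xyz":[0,0,0.0125],"spin":0},
  {"xyz":[0,0,0.0125],"spin":0},
  {"xyz":[0,0,0.0125],"spin":0},
  {"xyz":[0,0,0.0125],"spin":0},
  {"xyz":[0,0,0],"spin":0},
  {"xyz":[0,0,0],"spin":0},
  {"xyz":[0,0,0],"spin":0},
  {"xyz":[0,0,0],"spin":0},
  {"xyz":[0,0,0],"spin":0},
])

```text
time: 32.85
tool_pos: [520.5, 131.2, 170.1]
tcp_rot: [-3.141, -0.001, -0.015]
contact_force: [5.7, 0.4, -0.1]
grip_width: 24.0
finger_force: 30.0
```

>>> jog_arm([
  {"xyz":[0,0,0.0125],"spin":0},
  {"xyz":[0,0,0.0125],"spin":0},
  {"xyz":[0,0,0.0125],"spin":0},
  {"xyz":[0,0,0.0125],"spin":0},
  {"xyz":[0,0,0.0125],"spin":0},
  {"xyz":[0,0,0.0125],"spin":0},
  {"xyz":[0,0,0.0125],"spin":0},
  {"xyz":[0,0,0],"spin":0},
  {"xyz":[0,0,0],"spin":0},
  {"xyz":[0,0,0],"spin":0},
])

```text
time: 34.1
tool_pos: [520.6, 131.2, 163.1]
tcp_rot: [-3.141, -0.001, -0.015]
contact_force: [7.0, -0.5, -0.2]
grip_width: 23.8
finger_force: 30.0
```

>>> jog_arm([
  {"xyz":[0,0,0.0125],"spin":0},
  {"xyz":[0,0,0.0125],"spin":0},
  {"xyz":[0,0,0.0125],"spin":0},
  {"xyz":[0,0,0.0125],"spin":0},
  {"xyz":[0,0,0],"spin":0},
  {"xyz":[0,0,0],"spin":0},
  {"xyz":[0,0,0],"spin":0},
  {"xyz":[0,0,0],"spin":0},
  {"xyz":[0,0,0],"spin":0},
  {"xyz":[0,0,0],"spin":0},
])

```text
time: 35.35
tool_pos: [520.8, 131.2, 159.3]
tcp_rot: [-3.141, -0.001, -0.015]
contact_force: [6.5, -0.3, 0.5]
grip_width: 23.9
finger_force: 30.0
```

>>> jog_arm([
  {"xyz":[0,0,0.0125],"spin":0},
  {"xyz":[0,0,0],"spin":0},
  {"xyz":[0,0,0.0125],"spin":0},
  {"xyz":[0,0,0],"spin":0},
  {"xyz":[0,0,0],"spin":0},
  {"xyz":[0,0,0],"spin":0},
  {"xyz":[0,0,0],"spin":0},
  {"xyz":[0,0,0],"spin":0},
  {"xyz":[0,0,0],"spin":0},
  {"xyz":[0,0,0],"spin":0},
])

```text
time: 36.6
tool_pos: [520.8, 131.3, 157.4]
tcp_rot: [-3.141, -0.002, -0.015]
contact_force: [7.0, 0.2, 0.8]
grip_width: 24.1
finger_force: 30.0
```

>>> jog_arm([
  {"xyz":[0,0,0.0125],"spin":0},
  {"xyz":[0,0,0],"spin":0},
  {"xyz":[0,0,0],"spin":0},
  {"xyz":[0,0,0],"spin":0},
  {"xyz":[0,0,0],"spin":0},
  {"xyz":[0,0,0],"spin":0},
  {"xyz":[0,0,0],"spin":0},
  {"xyz":[0,0,0],"spin":0},
  {"xyz":[0,0,0],"spin":0},
  {"xyz":[0,0,0],"spin":0},
])

```text
time: 37.85
tool_pos: [520.8, 131.3, 156.5]
tcp_rot: [-3.141, -0.002, -0.015]
contact_force: [6.7, 0.3, 1.8]
grip_width: 23.8
finger_force: 30.0
```

Run:
```python
from h import *
s=bot.capture('scene')
cv2.imwrite('pics/c5.png',cv2.resize(s[170:260,290:390],(667,600),interpolation=cv2.INTER_CUBIC))
for i in range(3):
    o=bot.get_obs(); print(o['time'],o['tool_pos'],o['contact_force'],o['moment'])
```

```text
37.9 [520.86601353 131.23211145 156.51155929] [7.00318324 0.08117772 2.02106093] [-0.04818015 -1.0950256  -0.02596698]
37.9 [520.86601353 131.23211145 156.51155929] [7.00318324 0.08117772 2.02106093] [-0.04818015 -1.0950256  -0.02596698]
37.9 [520.86601353 131.23211145 156.51155929] [7.00318324 0.08117772 2.02106093] [-0.04818015 -1.0950256  -0.02596698]
```

View pics/c5.png

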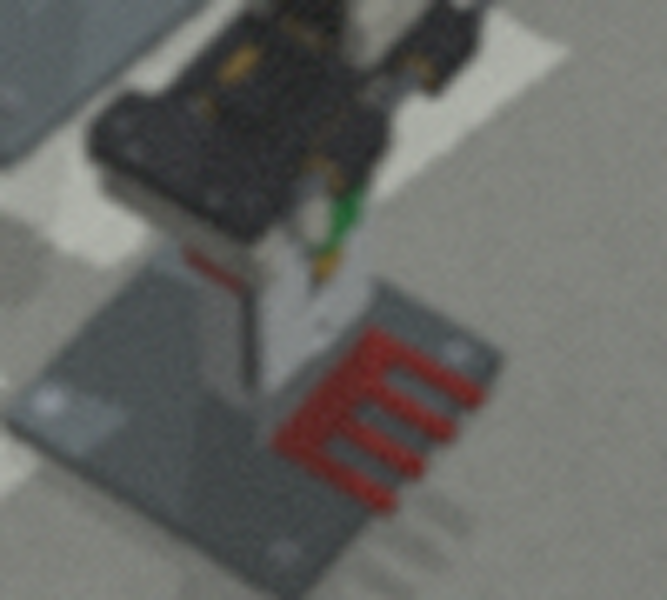

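>>> jog_arm([
  {"xyz":[0.006,0,0],"spin":0},
  {"xyz":[0,0,0.005],"spin":0},
  {"xyz":[0,0,0],"spin":0},
  {"xyz":[0,0,0],"spin":0},
  {"xyz":[0,0,0],"spin":0},
  {"xyz":[0,0,0],"spin":0},
  {"xyz":[0,0,0],"spin":0},
  {"xyz":[0,0,0],"spin":0},
  {"xyz":[0,0,0],"spin":0},
  {"xyz":[0,0,0],"spin":0},
])

```text
time: 39.15
tool_pos: [520.9, 131.2, 156.4]
tcp_rot: [-3.141, -0.001, -0.015]
contact_force: [5.4, -0.0, 4.8]
grip_width: 23.9
finger_force: 30.0
```

>>> jog_arm([
  {"xyz":[0.004,0,0.004],"spin":0},
  {"xyz":[0,0,0.004],"spin":0},
  {"xyz":[0,0,0],"spin":0},
  {"xyz":[0,0,0],"spin":0},
  {"xyz":[0,0,0],"spin":0},
  {"xyz":[0,0,0],"spin":0},
  {"xyz":[0,0,0],"spin":0},
  {"xyz":[0,0,0],"spin":0},
  {"xyz":[0,0,0],"spin":0},
  {"xyz":[0,0,0],"spin":0},
])

```text
time: 40.4
tool_pos: [521.0, 131.2, 156.2]
tcp_rot: [-3.141, -0.001, -0.015]
contact_force: [2.7, -0.0, 9.2]
grip_width: 23.7
finger_force: 30.0
```

>>> jog_arm([
  {"xyz":[0,0,0.0025],"spin":0},
  {"xyz":[0,0,0],"spin":0},
  {"xyz":[0,0,0],"spin":0},
  {"xyz":[0,0,0],"spin":0},
  {"xyz":[0,0,0],"spin":0},
  {"xyz":[0,0,0],"spin":0},
  {"xyz":[0,0,0],"spin":0},
  {"xyz":[0,0,0],"spin":0},
  {"xyz":[0,0,0],"spin":0},
  {"xyz":[0,0,0],"spin":0},
])

```text
time: 41.65
tool_pos: [521.0, 131.3, 156.1]
tcp_rot: [-3.141, -0.001, -0.015]
contact_force: [3.0, -1.0, 10.3]
grip_width: 23.4
finger_force: 30.0
```

>>> jog_arm([
  {"xyz":[0,0,-0.008],"spin":0},
  {"xyz":[0,0,-0.007],"spin":0},
  {"xyz":[0,0,0],"spin":0},
  {"xyz":[0,0,0],"spin":0},
  {"xyz":[0,0,0],"spin":0},
  {"xyz":[0,0,0],"spin":0},
  {"xyz":[0,0,0],"spin":0},
  {"xyz":[0,0,0],"spin":0},
  {"xyz":[0,0,0],"spin":0},
  {"xyz":[0,0,0],"spin":0},
])

```text
time: 42.9
tool_pos: [521.0, 131.3, 156.3]
tcp_rot: [-3.141, -0.0, -0.015]
contact_force: [4.9, -0.1, 4.3]
grip_width: 23.7
finger_force: 30.0
```

>>> jog_arm([
  {"xyz":[0,0,0],"spin":0},
  {"xyz":[0,0,0],"spin":0},
  {"xyz":[0,0,0],"spin":0},
  {"xyz":[0,0,0],"spin":0},
  {"xyz":[0,0,0],"spin":0},
  {"xyz":[0,0,0],"spin":0},
  {"xyz":[0,0,0],"spin":0},
  {"xyz":[0,0,0],"spin":0},
  {"xyz":[0,0,0],"spin":0},
  {"xyz":[0,0,0],"spin":0},
], gripper=80)

```text
time: 44.15
tool_pos: [521.0, 131.1, 156.1]
tcp_rot: [-3.142, -0.0, -0.015]
contact_force: [-0.1, -0.9, -0.5]
grip_width: 73.8
finger_force: 0.0
```

>>> jog_arm([
  {"xyz":[0,0,-0.2],"spin":0},
  {"xyz":[0,0,-0.4],"spin":0},
  {"xyz":[0,0,-0.5],"spin":0},
  {"xyz":[0,0,-0.3],"spin":0},
  {"xyz":[-0.5,0,0],"spin":0},
  {"xyz":[-0.5,0,0],"spin":0},
  {"xyz":[-0.4,0,0],"spin":0},
  {"xyz":[0,0,0],"spin":0},
  {"xyz":[0,0,0],"spin":0},
  {"xyz":[0,0,0],"spin":0},
])

```text
time: 45.4
tool_pos: [409.8, 132.7, 268.0]
tcp_rot: [-3.142, -0.0, -0.016]
contact_force: [-0.6, -0.5, -0.1]
grip_width: 73.3
finger_force: 0.0
```

Run:
```python
from h import *
s=bot.capture('scene');t=bot.capture('top')
cv2.imwrite('pics/c6.png',np.hstack([cv2.resize(im,(400,480),interpolation=cv2.INTER_CUBIC) for im in(s[170:254,300:370],t[216:300,240:310])]))
u=np.array([1,-.015,0]);v=np.array([.015,1,0]);F=np.array([511.8,131.1,0]) 
for n,p in(('fork tip',F+63*u+[0,0,32.3+8]),('grip top',F+9*u+[0,0,32.3+164]),('winF',F+5*u+[0,0,70.3])): print(n,proj('scene',p))
g=(45,120,60),(80,255,255)
gs,_=cen(s,(300,150,370,250),*g); gt,_=cen(t,(240,216,310,300),*g); print(gs,gt,tri(gt,gs),bot.get_obs()['contact_force'])
```

```text
fork tip [354.00615483 236.38321972]
grip top [338.57723414 189.40991296]
winF [336.43938177 219.13484186]
(340.28205128205127, 194.5128205128205) (268.98571428571427, 241.6) (array([522.92555902, 134.34934222, 174.60019876]), np.float64(1.815285448685245)) [-0.55795277 -0.53775631 -0.41566192]
```

View pics/c6.png

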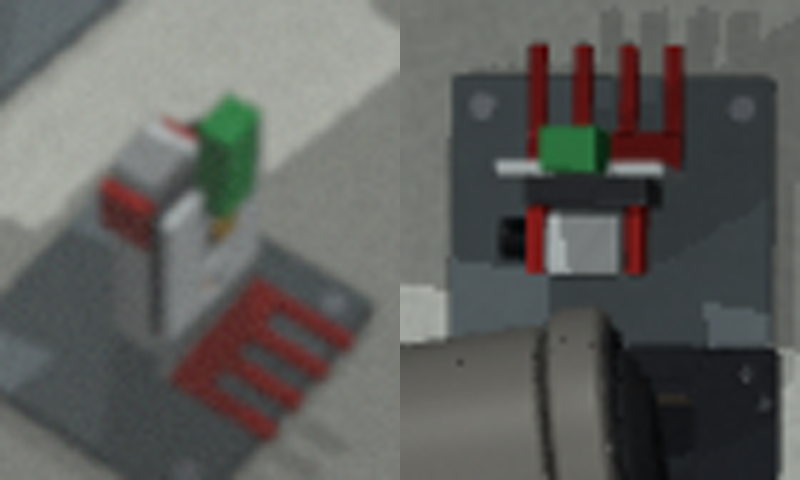

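```bash
python3 -c "
from plant import bot
print(bot.close_job())"
```

```text
the job is handed in; nothing more can be done
None
```

The electrode holder is hung on the smaller grey stand, slid down to its end stop, pressed down at about 12 N for over half a second and released; the job went in at about 45 s. The last picture shows a copper spot at the window's centre, so the pin looks engaged, though I felt no distinct click. No force reading put more than about 15 N on the stand, and I kept clear of the glassware.

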